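Tap a taper key tight between hub and shaft

TASK

Take the blue-headed taper key out of the white rack and lower it, thin end down and with the white stripe facing away from the shaft, into the keyway between hub and shaft until it rests there, and let go of it before it is driven in. Then, with closed fingers, tap or press down on its head until it is wedged tight and stays so (about 18 N of push; never force it with more than 25 N), and move clear. Leave the other loose pieces where they are.

Things in the scene. Friction and masses are not known exactly. Their poses are not given: they have to be found in the camera images.
- key: steel taper key with a blue head, 114 mm long, about 0.15 kg, hanging upright in one slot of the rack. Origin: middle of its thin lower end (6 mm along x, 16 mm along y); z up the key. Blade 80 mm long: back (-x) face straight at x = -3 mm; front (+x) face slopes 1:8, from x = +3 mm at the lower end to +13 mm at the head
- key_head (a point): middle of the top face of the key's head, at (5, 0, 114) mm in the key's frame: the place to press on. The head is a block 30 mm (x) by 22 mm (y) by 34 mm high, to be gripped across the 22 mm in its upper half (about 10 mm below this point)
- key_mark (a point): middle of the +x edge of the head's top face, at (20, 0, 114) mm in the key's frame; a white stripe covers this end of the head
- hub: grey steel hub, a ring 104 mm across, 45 mm high, underside 45 mm and top 90 mm above the table, around the upright shaft stub. Origin: centre of its underside; z up; +x points from the shaft to the keyway, cut in the bore on that side only. A stiff spring pack (25 N per mm) holds it; it gives way slightly to +x as the key wedges in
- keyway (a point): middle of the keyway's mouth in the hub's top, at (21.8, 0, 45) mm in the hub's frame. The keyway is 19 mm wide (y) and goes right through; its outer, brass face is at hub x = 27.6 mm at the top, sloping inwards 1:8 to 22 mm at the underside, as the key does. Its inner side is the upright flat of the shaft, at hub x = 16 mm, give or take 1.75 mm: the fit differs each time
- keyway_foot (a point): the keyway's lower mouth, at (18, 0, 0) mm in the hub's frame; 33 mm free below it. The key bears on both sides when its lower end is 32 to 60 mm below the hub's top; from there it takes 3 to 4 N per mm to drive. A push of 16 to 20 N leaves it tight (squeezing the hub with over 10 N); above 25 N the hub may be overloaded (32 N squeeze). Resting or dropped in, it is not tight
- fixture: aluminium base plate 160 x 130 x 12 mm, fixed, with the hub on two rails and the shaft stub, 30 mm thick, which stands up to 3 mm above the hub's top. Origin: centre of the plate's underside, straight below the hub's; axes as the hub's; an orange block on the plate's +x edge marks the keyway's side
- rack: white fixed rack, 190 (x) x 70 (y) x 100 mm high, three slots along its x at -60, 0, +60 mm, in which the key, the brass piece and the dowel hang in any order, heads on the rack's top (z = 100 mm). Origin: centre of its underside. The hanging pieces have the rack's axes; their origins are 5 mm to -x of the slot's middle, 20 mm above the table
- brass_key: all-brass straight key with a 30 x 22 x 34 mm head, hanging in the rack; not to be used. Origin: at its lower end
- dowel: steel dowel with a round black knob 27 mm across, hanging in the rack; not to be used. Origin: at its lower end
- mallet: mallet with wooden handle and black head, lying on the right of the table, 36 mm high, not needed. Origin: under the middle of its length
- block_a: aluminium block 45 x 45 x 60 mm, on the left. Origin: centre of its underside
- block_b: aluminium block 40 x 70 x 45 mm, on the left. Origin: centre of its underside
- ball_gauge: blue ball 52 mm across on a dark round foot, 82 mm high, on the left. Origin: centre of its underside
There are look-alikes about, which are no part of the job. Leave any red look-alike of the key alone. What is shaped like the fixture but pink is not meant.

How it is judged (in metres and radians):
On the way, in this order (a step that is already met when the one before it is completed fails the run):
1. the key stands in the keyway, stripe outward, its lower end 15 mm or more below the hub's top, let go, at rest, not yet tight (squeezes the hub with less than 10 N) (z of key in the frame of hub below 0.03 m and x of key_mark in the frame of hub above 0.028 m and y of key in the frame of hub between -0.005 and 0.005 m and angle between key's own z axis and vertical below 0.08 rad and contact force between the fingers and key below 0.05 N and linear speed of key below 0.01 m/s and contact force between key and hub below 10 N), for 0.2 s.
2. the key is tight: it squeezes the hub with more than 10 N (z of key in the frame of hub below 0.03 m and x of key_mark in the frame of hub above 0.028 m and contact force between key and hub above 10 N), for 0.2 s.
At the end, for the whole second after the job is handed in: the key stands upright (0.08 rad), stripe outward, within 5 mm of the keyway's middle plane, its lower end 15 mm or more below the hub's top, released, at rest, and by itself squeezes the hub with over 10 N; the other loose pieces within 20 mm of where they were (all of step 2 and y of key in the frame of hub between -0.005 and 0.005 m and angle between key's own z axis and vertical below 0.08 rad and contact force between the fingers and key below 0.05 N and linear speed of key below 0.01 m/s); the robot touches nothing.
It fails at once if the hub is overloaded: the key presses on it with more than 32 N (contact force between key and hub above 32 N).
It fails at once if the brass piece or the dowel is moved more than 20 mm (distance of any of brass_key, dowel from where it was at the start of the episode above 0.02 m).
It fails at once if the mallet, a block or the ball gauge is moved more than 20 mm (distance of any of mallet, block_a, block_b, ball_gauge from where it was at the start of the episode above 0.02 m).
It also fails if it takes over 53 s, if anything falls off the work surface, if the arm or the gripper's body presses on something with over 40 N, if the wrist force passes 120 N, or if a joint passes its speed limit or range.

ROBOT

A 7-joint arm with a two-finger parallel gripper is mounted at the origin on the work surface. World frame = base frame: x ahead of the robot, y to its left, z up, the work surface at z = 0. Lengths are in mm, angles in rad, forces in N, time in s.
With the tool pointing down it reaches from about 400 to 875 mm from the base axis. Payload 4.4 kg.
Tool frame: the origin (TCP) lies at the very end of the fingers, on their centre line; the grasp point (between the pads) lies 19 mm behind it; z points along the fingers, y is the direction in which the jaws open and shut (so a half turn about z gives the same grasp; the last joint's range is limited). The gripper opens to 85 mm and grips with 20 to 120 N. Pads are 22 mm wide; open, the fingers measure 114 mm over their backs; the gripper's body (76 mm by 85 mm) begins 54 mm behind the grasp point. The pads swing forward as they close: fully open they stand 13 mm farther back than shut.
Start: joints at [1.249, 0.628, 0.038, 1.517, -0.027, 0.996, -0.02], TCP at [164.491, -628.857, 200.913] pointing down, gripper open.
Joint ranges: [-3.06, 3.06], [-0.37, 2.12], [-1.25, 1.32], [0.18, 2.47], [-1.1, 4.24], [0.23, 1.98], [-2.94, 2.94]. Speed limits (rad/s): [2.57, 2.57, 3.14, 3.14, 3.14, 3.14, 3.14].

INTERFACE

Orientations are given as [roll, pitch, yaw] about the fixed x, y, z axes, in that order (R = Rz(yaw) Ry(pitch) Rx(roll)).
In Python, from cell import ctrl, eyes gives the robot as it stands.
- The arm moves only by the tool move_arm, never from a script. Its argument "increments" is a list of rows, each a list of 6 numbers: the shift along the tool's x, y, z in cm, then the turn, a rotation vector about the tool's x, y, z in degrees. In form: [[x, y, z, wx, wy, wz], ...]. A call has 1 to 20 rows; each row is the pose to reach, as a shift and turn from the pose commanded when the call began, along the tool's axes at that moment; what a row does not reach only later rows make up. A row lasts 1/10 s, in which the tool goes at most 50 mm and 8.59 degrees, less where a joint would pass 70% of its speed; a pose out of reach is approached as far as the arm can. A call with a gripper value outside its range is refused whole. "grip" is the opening, from -1 (shut) to 1 (fully open), set as the call begins (left out, the last holds). The fingers move at their own pace and stop on an object; the grip force is fixed at half the most. Time passes only in rows, so rows that repeat a pose let the fingers close. It gives the time, the measured TCP pose, the force and the opening at its end, in the units of the state.
- ctrl.read_state(): the state, without advancing time (a new reading comes with each control period).
- eyes.get_image(name): name is "scene" or "top"; returns the picture (384x512x3 uint8, red, green, blue); there is no depth.
- eyes.calibration(name): a dict with "fx", "fy", "cx", "cy" (pixels), "pose" (4x4, takes a point from camera to world coordinates). Camera axes: x right, y up, looking along -z (the intrinsics and any distortion apply to the point x, -y, -z); pixel columns grow to the right and rows downward; lengths in mm; the calibration is good to about 2 mm. A picture is of the moment at which its call begins. calibration takes no time and is no camera call.
- ctrl.finish_job(): hands the job in, once; it reports no verdict.
The state is a dict: "clock": time; "qpos": joint angles; "qd": joint speeds; "tau": joint torques, N m; "eef_pos": TCP position; "tool_rot": TCP orientation; "force": force on the tool from outside, world axes, zero at the start; "torque": the same for the moment, N m; "width": finger opening in mm.
Only numpy, scipy, OpenCV 4.12 (cv2) and the standard library are available. Lean on these libraries where they do the work, as an engineer would, in place of code of your own. Each camera call takes 0.05 s, during which the arm holds its last target. There are 200 camera calls.

## Working session

There is one attempt and no reset: what is moved stays moved. The work goes in short steps, Python scripts to look and compute and a tool call to move; the robot and the scene stay as the last step left them, time stands still between calls to the robot, and variables do not carry over. Pictures are saved under pics/ and viewed, about 8 in all and at most 12, crops included, and the job is handed in when it is done.

Besides the shell and the picture viewer there is one more tool, called after "Call:" as a command line: name --pt "numbers of a row" for each row, then --argument value for the rest. move_arm: Moves the arm, as the interface text tells. Its arguments: {"type":"object","properties":{"increments":{"type":"array","items":{"type":"array","items":{"type":"number"}}},"grip":{"type":"number"}},"required":["increments"]}

```bash
ls; mkdir -p pics
python3 - <<'E'
from cell import ctrl,eyes
import cv2,numpy as np
for n in("scene","top"):
    im=eyes.get_image(n); cv2.imwrite(f"pics/{n}0.png",im[:,:,::-1]); c=eyes.calibration(n); print(n,{k:(np.round(v,3).tolist() if k=='pose' else v) for k,v in c.items()})
print(ctrl.read_state())
E
```

```text
pics
scene {'fx': 377.1006475091264, 'fy': 377.1006475091264, 'cx': 255.54393656368143, 'cy': 192.54566345964068, 'pose': [[0.745, -0.467, 0.476, 1020.464], [0.667, 0.538, -0.516, -652.828], [-0.015, 0.702, 0.712, 972.372], [0.0, 0.0, 0.0, 1.0]]}
top {'fx': 426.1893162094198, 'fy': 426.1893162094198, 'cx': 256.929548952614, 'cy': 188.00120596827477, 'pose': [[-0.014, 0.994, -0.11, 331.072], [-1.0, -0.012, 0.013, -13.973], [0.011, 0.11, 0.994, 1436.274], [0.0, 0.0, 0.0, 1.0]]}
{'clock': 0.1, 'qpos': array([ 1.24916887,  0.62925485,  0.03846726,  1.5182735 , -0.0269864 ,
        0.99630739, -0.01998893]), 'qd': array([ 5.13364662e-04, -1.50889754e-03, -7.28347680e-06, -2.74520011e-03,
       -1.57264004e-03,  9.17013565e-04,  1.34301396e-03]), 'tau': array([ 2.86799390e-03, -5.64536798e+01,  1.23000685e+00, -1.93974227e+01,
        1.10928735e-02,  5.38015855e-03, -4.19090853e-06]), 'eef_pos': array([ 164.33496308, -628.24415442,  200.07896764]), 'tool_rot': array([-3.13986866e+00,  4.23009520e-05,  2.55827634e-01]), 'force': array([-0.92588941,  0.12984986,  0.48907541]), 'torque': array([ 0.03064108,  0.02856758, -0.02866393]), 'width': 85.99748654526763}
```

View pics/scene0.png

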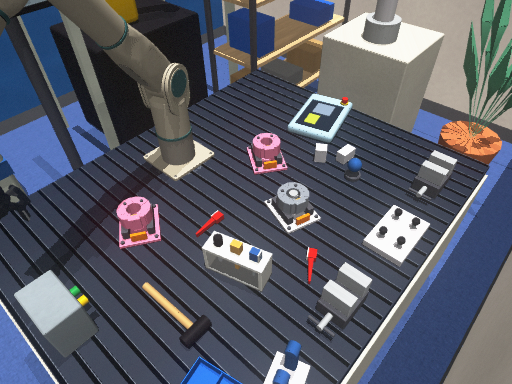

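View pics/top0.png

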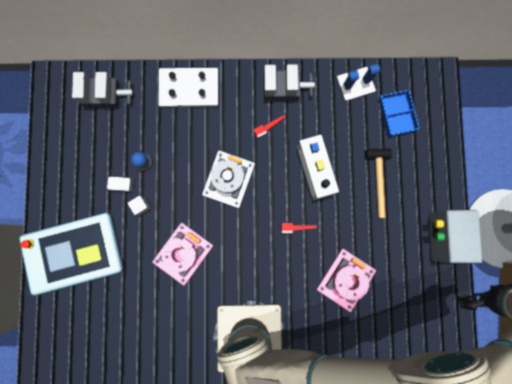

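Candidates for the key: blue head in the white rack, top (314,147) / scene (257,254); blue knobs on another white stand, top (372,72); blue ball, top (139,159); red look-alikes, top (270,125) and (295,227). I choose the rack one. The grey hub with orange block is at top (229,178); the pink ones are decoys. Now a close crop and measurement.

```bash
cat > h.py <<'E'
import cv2,numpy as np
from cell import ctrl,eyes
def ray(n,u,v):
    c=eyes.calibration(n);P=np.array(c['pose']);d=np.array([(u-c['cx'])/c['fx'],-(v-c['cy'])/c['fy'],-1.])
    return P[:3,3],P[:3,:3]@d
def onz(n,u,v,z):
    o,d=ray(n,u,v);return (o+d*(z-o[2])/d[2])
def proj(n,p):
    c=eyes.calibration(n);P=np.array(c['pose']);q=P[:3,:3].T@(np.array(p,float)-P[:3,3])
    return np.array([c['cx']+c['fx']*q[0]/-q[2],c['cy']+c['fy']*-q[1]/-q[2]])
def two(a,b):
    o1,d1=ray('scene',*a);o2,d2=ray('top',*b)
    s=np.linalg.lstsq(np.c_[d1,-d2],o2-o1,rcond=None)[0];p,q=o1+d1*s[0],o2+d2*s[1];return (p+q)/2,np.linalg.norm(p-q)
def blobs(im,lo,hi,box,amin=8):
    x0,y0,x1,y1=box;m=cv2.inRange(cv2.cvtColor(im,cv2.COLOR_RGB2HSV),lo,hi);k=np.zeros_like(m);k[y0:y1,x0:x1]=m[y0:y1,x0:x1]
    out=[]
    for c in cv2.findContours(k,cv2.RETR_EXTERNAL,cv2.CHAIN_APPROX_NONE)[0]:
        n,l,s,ce=cv2.connectedComponentsWithStats(cv2.drawContours(np.zeros_like(k),[c],-1,255,-1))
        if s[1][4]>=amin: out.append((ce[1].round(1).tolist(),int(s[1][4]),[np.round(t,1) for t in cv2.minAreaRect(c)]))
    return out
E
python3 - <<'E'
from h import *
S=eyes.get_image('scene');T=eyes.get_image('top')
a=cv2.resize(S[160:300,190:340],(600,560),interpolation=cv2.INTER_CUBIC)
cv2.imwrite('pics/c1.png',a[:,:,::-1])
b=np.hstack([cv2.resize(T[125:205,295:345],(375,600),interpolation=cv2.INTER_CUBIC),cv2.resize(T[145:215,200:258],(420,507),interpolation=cv2.INTER_CUBIC)[:600] if 0 else cv2.copyMakeBorder(cv2.resize(T[145:215,200:258],(420,507),interpolation=cv2.INTER_CUBIC),0,93,0,0,0)])
cv2.imwrite('pics/c2.png',b[:,:,::-1])
for n,im,r,h in(('top',T,(295,130,345,205),(200,145,258,210)),('scene',S,(195,225,280,290),(260,175,325,235))):
    print(n,'blue',blobs(im,(100,120,60),(125,255,255),r));print('brass',blobs(im,(15,120,100),(35,255,255),r))
    print('orange',blobs(im,(5,150,120),(20,255,255),h));print('white rack',blobs(im,(0,0,150),(180,50,255),r,60))
    print('black',blobs(im,(0,0,0),(180,255,45),r,20)[:4])
    print('white plate',blobs(im,(0,0,150),(180,50,255),h,100))
E
```

```text
top blue [([314.4, 147.1], 49, [array([314.3, 147. ]), array([7.3, 6.3]), np.float64(71.6)])]
brass [([318.7, 166.1], 18, [array([318.5, 166. ]), array([7.8, 3.5]), np.float64(45.0)])]
orange []
white rack [([318.8, 165.9], 1424, [array([318.9, 165.8]), array([60.8, 23.7]), np.float64(73.1)])]
black []
white plate [([227.9, 179.4], 1838, [array([228.1, 178.6]), array([39.6, 48.4]), np.float64(20.0)])]
scene blue [([254.3, 251.1], 54, [array([254.3, 250.9]), array([7.6, 6.7]), np.float64(26.6)])]
brass [([236.5, 266.4], 13, [array([236.5, 266.5]), array([3., 3.]), np.float64(90.0)]), ([236.2, 246.7], 136, [array([235.9, 246.6]), array([13. , 11.9]), np.float64(23.2)])]
orange [([302.5, 218.3], 99, [array([302.6, 218.3]), array([ 7. , 15.9]), np.float64(66.0)])]
white rack [([233.4, 277.4], 64, [array([232.7, 277.1]), array([53.3,  1.3]), np.float64(23.6)]), ([237.6, 251.8], 1262, [array([236.8, 250.5]), array([67.2, 24. ]), np.float64(24.0)])]
black [([274.6, 284.1], 30, [array([274.4, 284. ]), array([12.2,  2.5]), np.float64(38.7)]), ([209.1, 276.8], 88, [array([209.5, 277.1]), array([39.1,  2.4]), np.float64(39.8)])]
white plate [([291.8, 218.7], 344, [array([289.5, 217.8]), array([58.2, 28.2]), np.float64(15.6)]), ([292.8, 193.0], 556, [array([292.5, 193. ]), array([22., 31.]), np.float64(90.0)])]
```

View pics/c1.png

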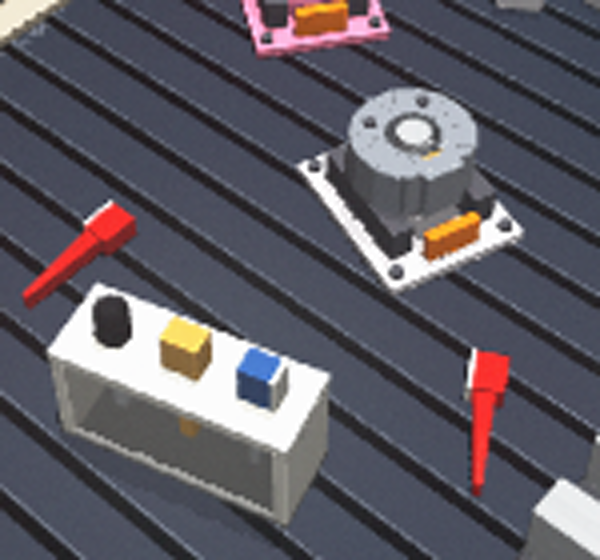

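View pics/c2.png

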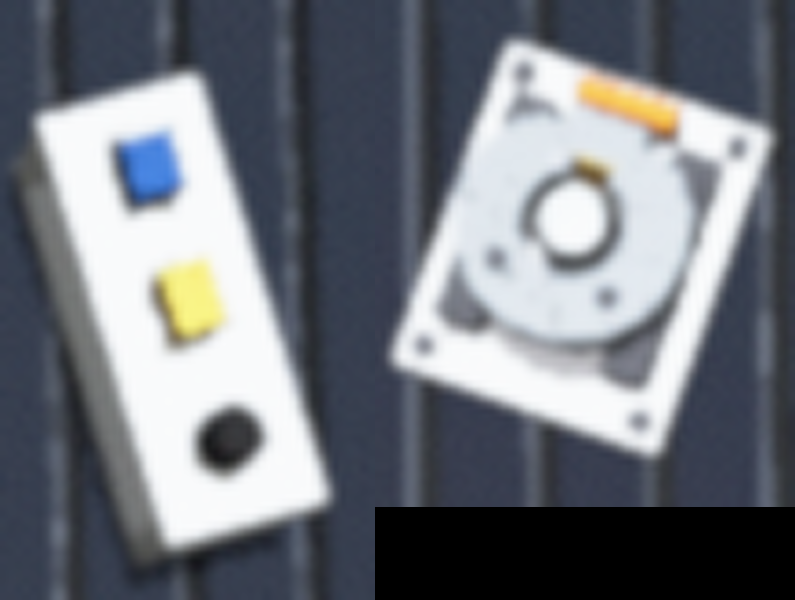

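The crops confirm it: a blue head with a white stripe on the end away from the brass key, so rack +x runs from knob to blue. The keyway's brass face lies toward the orange block at top (230,168). Computing poses.

Run:
```python
from h import *
T=eyes.get_image('top');S=eyes.get_image('scene')
gT=cv2.cvtColor(T,cv2.COLOR_RGB2GRAY);gS=cv2.cvtColor(S,cv2.COLOR_RGB2GRAY)
def sub(g,p): 
    p=np.array(p,np.float32).reshape(-1,1,2);return cv2.cornerSubPix(g,p.copy(),(3,3),(-1,-1),(3,50,.01)).reshape(-1,2)
def ana(name,g,px,z,L,W):
    s=sub(g,px);P=np.array([onz(name,*q,z)[:2] for q in s]);c=P.mean(0)
    print(name,'shift',np.abs(s-np.array(px)).max().round(1),'c',c.round(1),'sides',[np.linalg.norm(P[i]-P[(i+1)%4]).round(0) for i in range(4)],
     'ang',[np.degrees(np.arctan2(*(P[(i+1)%4]-P[i])[::-1])).round(1) for i in range(4)])
# rack corners top
ana('top',gT,[(299.9,140.7),(321.7,134.6),(338.7,191.3),(317,198)],100,0,0)
ana('scene',gS,[(190+97/4,160+285/4),(190+330/4,160+378/4),(190+283/4,160+448/4),(190+52/4,160+352/4)],100,0,0)
# plate
ana('top',gT,[(218.4,150.2),(254.8,163.4),(239,208.3),(202.3,195.4)],12,0,0)
# plate scene: 3 visible corners left, bottom, right
s=sub(gS,[(190+298/4,160+165/4),(190+395/4,160+290/4),(190+522/4,160+233/4)]);P=np.array([onz('scene',*q,12)[:2] for q in s]);print('plate scene',((P[0]+P[2])/2).round(1),[np.linalg.norm(P[1]-P[0]).round(),np.linalg.norm(P[2]-P[1]).round()],[np.degrees(np.arctan2(*(P[i+1]-P[i])[::-1])).round(1) for i in(0,1)])
# shaft top
for n,im,b in(('top',T,(210,160,246,192)),('scene',S,(282,186,306,200))):
    for lo in(215,235): print(n,'shaft',blobs(im,(0,0,lo),(180,40,255),b,20))
    print('brassface',blobs(im,(12,60,90),(30,255,255),b,2))
for n,u,v in(('top',228.0,175.4),('scene',190+413/4,160+132/4)): print('hubtop',n,onz(n,u,v,90).round(1))
print('shaft2',two((190+412/4,160+131/4),(200+(572-375)/7.24,145+220/7.24)))
print('blue head', two((190+260/4,160+361/4),(295+147/7.5,125+160/7.5)), onz('top',314.4,147.1,134), onz('scene',190+258/4,160+361/4,134))
```

```text
top shift 1.0 c [ 548.1 -228.9] sides [np.float64(72.0), np.float64(192.0), np.float64(69.0), np.float64(194.0)] ang [np.float64(-75.2), np.float64(-164.6), np.float64(106.6), np.float64(16.0)]
scene shift 1.8 c [ 550.  -227.5] sides [np.float64(185.0), np.float64(71.0), np.float64(189.0), np.float64(68.0)] ang [np.float64(16.0), np.float64(-75.9), np.float64(-165.1), np.float64(101.1)]
top shift 1.1 c [522.1  64.4] sides [np.float64(131.0), np.float64(161.0), np.float64(131.0), np.float64(160.0)] ang [np.float64(-110.2), np.float64(159.8), np.float64(69.5), np.float64(-20.4)]
plate scene [522.1  66.1] [np.float64(156.0), np.float64(129.0)] [np.float64(-20.0), np.float64(71.8)]
top shaft [([243.4, 185.6], 42, [array([244. , 184.5]), array([ 3.5, 14.9]), np.float64(18.4)]), ([243.6, 162.5], 24, [array([243.5, 163. ]), array([6., 3.]), np.float64(90.0)]), ([226.1, 175.0], 820, [array([226., 175.]), array([30., 32.]), np.float64(90.0)])]
top shaft [([222.8, 185.6], 83, [array([222.8, 185.4]), array([17.9,  8. ]), np.float64(26.6)]), ([243.6, 186.0], 30, [array([243.9, 185.3]), array([ 2
[... 300 characters left out ...]
, 160.9], 23, [array([236.5, 161.5]), array([3., 9.]), np.float64(90.0)])]
scene shaft [([292.9, 192.4], 37, [array([292.9, 192.3]), array([5.8, 6.7]), np.float64(63.4)])]
scene shaft [([293.0, 192.3], 29, [array([292.5, 192. ]), array([4., 7.]), np.float64(90.0)])]
brassface [([297.7, 198.2], 6, [array([297.6, 198.2]), array([0.9, 3.6]), np.float64(63.4)])]
hubtop top [521.6  60.7  90. ]
hubtop scene [524.8  66.3  90. ]
shaft2 (array([522.91136257,  64.3863016 ,  91.01150784]), np.float64(3.5972329955886146))
blue head (array([ 604.34219385, -210.81964671,  134.01747206]), np.float64(2.3857157041975032)) [ 601.08958348 -210.98083231  134.        ] [ 604.1191715  -210.82393605  134.        ]
```

Head centre ≈ (606,-211.5), yaw ≈ 15.7°; hub ≈ (522.3,64.8), yaw ≈ -20.2°. Moving above the head.

Call:
move_arm --pt "2 -1 -2 0 0 0" --pt "6 -3 -3 0 0 0" --pt "10 -5.5 -3 0 0 0" --pt "14 -7.7 -3 0 0 0" --pt "18 -9.9 -3 0 0 0" --pt "22 -12 -3 0 0 0" --pt "26 -14.2 -3 0 0 0" --pt "30 -16.4 -3 0 0 0" --pt "34 -18.6 -3 0 0 0" --pt "38 -20.8 -3 0 0 0" --pt "42 -23 -3 0 0 0" --pt "46 -25.2 -2 0 0 0" --pt "50 -27.4 -1 0 0 -0.5" --pt "52.5 -28.8 0 0 0 -1" --pt "53.3 -29.2 1 0 0 -1" --pt "53.3 -29.2 1 0 0 -1" --pt "53.3 -29.2 1 0 0 -1" --pt "53.3 -29.2 1 0 0 -1" --grip 0.3

```text
clock: 2.1
eef_pos: [605.1, -214.2, 191.6]
tool_rot: [3.14, 0.0, 0.27]
force: [-0.3, -0.2, 0.5]
width: 55.7
```

Run:
```python
from h import *
S=eyes.get_image('scene');s=ctrl.read_state();print(s['eef_pos'],s['tool_rot'])
cv2.imwrite('pics/s2.png',cv2.resize(S[160:300,190:340],(600,560),interpolation=cv2.INTER_CUBIC)[:,:,::-1])
for p in((606,-211.5,134),s['eef_pos']): print(4*(proj('scene',p)-[190,160]))
```

```text
[ 605.34277462 -213.9191757   191.75579584] [ 3.14012697e+00 -9.93945433e-05  2.69941029e-01]
[259.39775248 363.11380294]
[254.70345244 312.22231412]
```

View pics/s2.png

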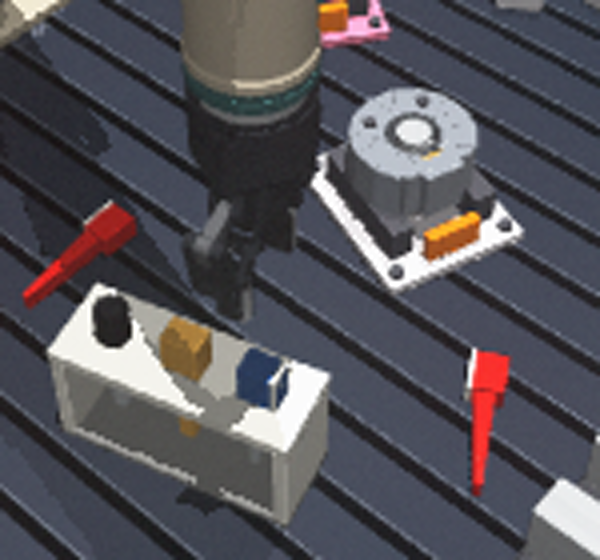

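Call:
move_arm --pt "0.16 -0.2 1 0 0 0" --pt "0.16 -0.2 3 0 0 0" --pt "0.16 -0.2 4.5 0 0 0" --pt "0.16 -0.2 5 0 0 0" --pt "0.16 -0.2 5 0 0 0" --pt "0.16 -0.2 5 0 0 0"

```text
clock: 2.75
eef_pos: [607.7, -209.5, 141.5]
tool_rot: [3.141, -0.001, 0.273]
force: [-0.4, -0.6, 0.0]
width: 55.5
```

Call:
move_arm --pt "-0.1 0.2 1 0 0 0" --pt "-0.1 0.2 2.5 0 0 0" --pt "-0.1 0.2 3.6 0 0 0" --pt "-0.1 0.2 3.6 0 0 0" --pt "-0.1 0.2 3.6 0 0 0" --pt "-0.1 0.2 3.6 0 0 0" --pt "-0.1 0.2 3.6 0 0 0"

```text
clock: 3.45
eef_pos: [607.3, -211.4, 105.4]
tool_rot: [3.141, -0.001, 0.273]
force: [0.1, -0.5, 0.2]
width: 55.4
```

Call:
move_arm --pt "0 0 0 0 0 0" --pt "0 0 0 0 0 0" --pt "0 0 0 0 0 0" --pt "0 0 0 0 0 0" --pt "0 0 0 0 0 0" --pt "0 0 0 0 0 0" --pt "0 0 0 0 0 0" --pt "0 0 0 0 0 0" --grip -1

```text
clock: 4.25
eef_pos: [606.8, -211.3, 104.9]
tool_rot: [-3.142, -0.0, 0.273]
force: [-0.5, -0.9, 0.5]
width: 0.2
```

Width 0.2 means nothing was gripped. Looking.

Run:
```python
from h import *
S=eyes.get_image('scene');T=eyes.get_image('top')
a=cv2.resize(S[190:300,190:300],(400,400),interpolation=cv2.INTER_CUBIC);b=cv2.resize(T[110:210,270:370],(400,400),interpolation=cv2.INTER_CUBIC)
cv2.imwrite('pics/s3.png',np.hstack([a,b])[:,:,::-1])
```

```text
(no output)
```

View pics/s3.png

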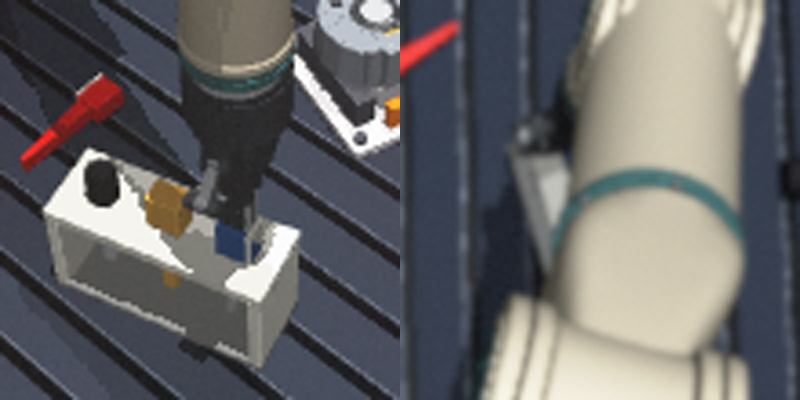

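Run:
```python
from h import *
S=eyes.get_image('scene');s=ctrl.read_state();p=s['eef_pos'];print(p,s['width'],s['qpos'].round(3))
a=cv2.resize(S[195:275,200:290],(800,711),interpolation=cv2.INTER_CUBIC)[:600]
k=800/90
for q,c in((p,(255,0,0)),(p+[0,0,19],(255,255,0)),(p+[0,0,73],(0,255,0))):
    u=(proj('scene',q)-[200,195]+.5)*k;print(u);cv2.circle(a,tuple(int(x) for x in u),4,c,1)
# predicted head outline
y=.274;R=np.array([[np.cos(y),-np.sin(y)],[np.sin(y),np.cos(y)]])
for z in(100,134):
    pts=[(proj('scene',[*(R@np.array(d)+[606.5,-211.5]),z])-[200,195]+.5)*k for d in((-15,-11),(15,-11),(15,11),(-15,11))]
    cv2.polylines(a,[np.int32(pts)],True,(255,0,255),1)
cv2.imwrite('pics/s4.png',a[:,:,::-1])
```

```text
[ 606.85976258 -211.35346668  104.91901867] -0.230311886104438 [ 0.294  0.725 -0.005  1.628  0.005  0.789 -1.01 ]
[495.89747284 556.83284405]
[494.9357888  520.92097455]
[492.05916016 413.49992216]
```

View pics/s4.png

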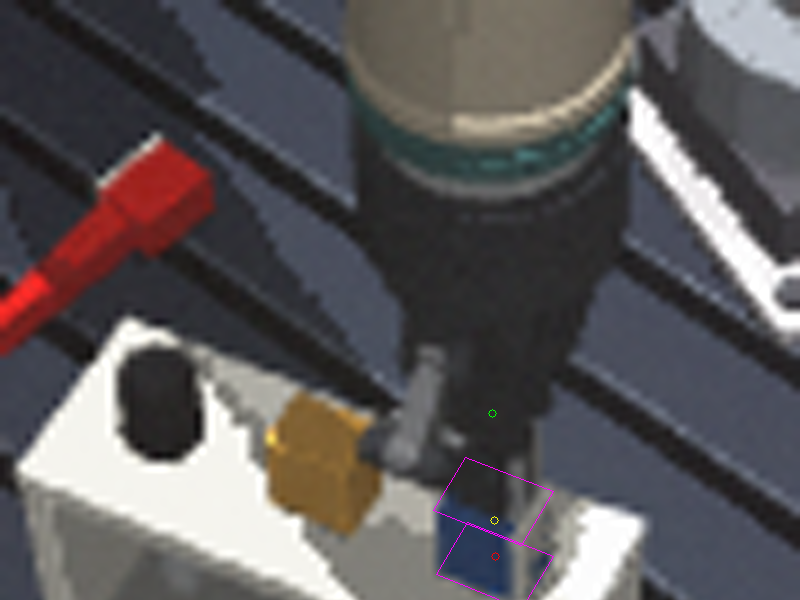

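Call:
move_arm --pt "0 0 -0.3 0 0 0" --pt "0 0 -0.7 0 0 0" --pt "0 0 -1.2 0 0 0" --pt "0 0 -1.2 0 0 0" --pt "0 0 -1.2 0 0 0"

```text
clock: 4.9
eef_pos: [607.0, -211.4, 117.3]
tool_rot: [3.141, -0.001, 0.273]
force: [0.4, -0.1, 0.4]
width: -0.4
```

Run:
```python
from h import *
S=eyes.get_image('scene');s=ctrl.read_state();print(s['eef_pos'],s['width'],s['force'],s['torque'])
r=(195,225,280,290);print('blue',blobs(S,(100,120,40),(125,255,255),r));print('brass',blobs(S,(12,110,60),(35,255,255),r))
O=cv2.imread('pics/scene0.png')[:,:,::-1]
print('blue0',blobs(O,(100,120,40),(125,255,255),r))
a=cv2.resize(S[195:275,210:285],(560,597),interpolation=cv2.INTER_CUBIC);a=cv2.convertScaleAbs(a,alpha=2.2,beta=10)
cv2.imwrite('pics/s5.png',a[:,:,::-1])
```

```text
[ 606.86175608 -211.3298854   117.04755077] 0.3517515567395852 [ 0.03622317 -0.25809578  0.34905718] [ 0.01602926  0.0289225  -0.00555505]
blue [([253.6, 255.0], 76, [array([253.5, 254.6]), array([ 8.2, 11.7]), np.float64(15.3)])]
brass [([236.7, 266.4], 17, [array([236.5, 266.5]), array([4.9, 3.1]), np.float64(26.6)]), ([235.9, 246.8], 145, [array([236., 247.]), array([14., 12.]), np.float64(90.0)])]
blue0 [([254.3, 251.0], 53, [array([254.3, 250.9]), array([7.6, 6.7]), np.float64(26.6)])]
```

View pics/s5.png

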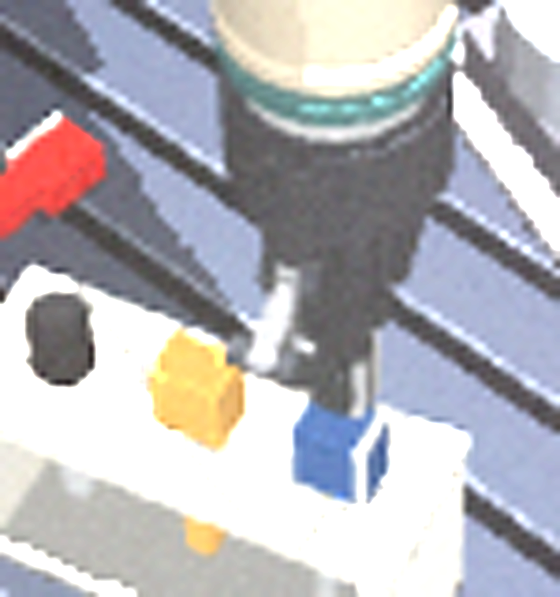

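The fingers shut without touching the undisturbed head, so something in my geometry is off. Raising, opening, then comparing predicted finger tips with the picture.

Call:
move_arm --pt "0 0 -1 0 0 0" --pt "0 0 -4 0 0 0" --pt "0 0 -8 0 0 0" --pt "0 0 -8 0 0 0" --pt "0 0 -8 0 0 0" --pt "0 0 -8 0 0 0"

```text
clock: 5.55
eef_pos: [606.1, -211.1, 196.3]
tool_rot: [-3.141, 0.001, 0.273]
force: [0.2, 0.1, 0.5]
width: 0.1
```

Run:
```python
from h import *
import numpy as np
s=ctrl.read_state();p=s['eef_pos'];print(p,s['width'])
S=eyes.get_image('scene');np.save('shut.npy',S)
O=cv2.imread('pics/scene0.png')[:,:,::-1]
g=lambda n,p:proj(n,p).round(1)
print('tcp px',g('scene',p),'body',g('scene',p+[0,0,73]),'z+25',g('scene',p+[0,0,25]))
G=cv2.cvtColor(S,cv2.COLOR_RGB2GRAY)
for v in range(212,250): print(v,' '.join('%3d'%x for x in G[v,236:268]))
```

```text
[ 606.08025869 -211.05571875  196.26060927] 0.14609817682410087
tcp px [254.6 236.5] body [254.1 218.1] z+25 [254.4 230.4]
212  76  75  75  76  78  76  74  75  86 108 109 111  55  46  43  39  38  34  37  38  39  41  36  38  37  40  50  48  74  76  77  78
213  76  76  74  78  77  75  76  76  83 107 109 111  64  41  37  36  38  36  41  37  39  40  36  37  36  38  64  76  76  75  77  77
214  75  75  75  74  76  75  77  76  99 109 109 110  65  39  35  34  37  37  36  39  36  42  38  38  39  40  65  76  77  76  74  75
215 108  78  76  77  77  78  77  85 109 109 110  96  60  42  39  37  36  37  35  38  38  37  39  36  40  40  66  76  76  78  77  78
216  69  91  94  79  78  77  85  99 109 110 110  73  57  37  37  41  39  35  42  39  41  42  42  39  40  39 107  79  76  76  77  78
217  34  36  85 109  68  82 112 113 110 110 110  74  55  45  37  41  39  40  41  39  40  41  38  39  40  39  62  88  92  77  77  78
218  30  34  36  72  63  62  70 108 109 109  98  59  56  45  37  41  40  39  41  37  40  41  38  40  39  34  36  38  84 109  78  76
219  41  29  38  63  64  63 102 113 107 108  73  59  
[... 3338 characters left out ...]
  78  80  78  80  80  81  78  79  79  79
245 100 132 135 134 147  92 103 171 173 172 172 173 171 168 171 136 107  98  96  83  80  82  82  79  80  80  79  79  80  78  80  79
246  98 101 135 148  97  85  87 167 172 172 171 170 174 173 172 171 170 143 131  99  78  81  82  80  81  81  79  78  80  80  81  81
247 104 107 105 122  89  82  81 170 171 172 171 171 171 172 173 171  89  69  82 132 135 103  83  80  81  81  80  80  79  79  81  80
248  97  96 108  86  85  82  84 168 172 171 171 173 172 172 171 101  62  59  62  64  86 137 143 105  81  80  79  82  79  81  80  82
249  93  95 101  84  85  87  83 170 174 173 172 172 172 171 146  69  58  57  58  57  58  65  69  80 131 147 102  81  79  80  80  79
```

In the shut picture the seam's bottom corner is at about (258,231.5), so the tip is about 26–30 mm above the reported TCP while x and y agree. I'll check by touch: shut fingers down onto the head top (z = 134).

Call:
move_arm --pt "0 0 1 0 0 0" --pt "0 0 4 0 0 0" --pt "0 0 7 0 0 0" --pt "0 0 8.6 0 0 0" --pt "0 0 8.8 0 0 0" --pt "0 0 9 0 0 0" --pt "0 0 9 0 0 0" --pt "0 0 9 0 0 0"

```text
clock: 6.4
eef_pos: [607.6, -211.6, 107.9]
tool_rot: [3.141, -0.002, 0.273]
force: [0.8, 0.2, -0.1]
width: -0.1
```

Call:
move_arm --pt "0 0 0.1 0 0 0" --pt "0 0 0.2 0 0 0" --pt "0 0 0.3 0 0 0" --pt "0 0 0.3 0 0 0"

```text
clock: 6.8
eef_pos: [606.8, -211.3, 103.9]
tool_rot: [-3.142, -0.0, 0.273]
force: [-0.4, -0.1, -0.2]
width: 0.2
```

Call:
move_arm --pt "0 0 0.1 0 0 0" --pt "0 0 0.15 0 0 0" --pt "0 0 0.2 0 0 0" --pt "0 0 0.2 0 0 0"

```text
clock: 7.2
eef_pos: [607.0, -211.4, 103.7]
tool_rot: [3.141, -0.001, 0.273]
force: [-3.3, 1.1, 11.1]
width: -0.2
```

Run:
```python
from h import *
s=ctrl.read_state();print(s['eef_pos'],s['force'],s['qpos'].round(4))
S=eyes.get_image('scene');R=cv2.imread('pics/scene0.png')[:,:,::-1]
def hsv(I):return cv2.cvtColor(np.ascontiguousarray(I),cv2.COLOR_RGB2HSV)
G=cv2.cvtColor(S,cv2.COLOR_RGB2GRAY)
m=cv2.inRange(hsv(S),(100,110,30),(125,255,255));m0=cv2.inRange(hsv(R),(100,110,30),(125,255,255))
for v in range(240,268): print(v,' '.join('%3d%s'%(G[v,u],'b' if m[v,u] else ' ') for u in range(244,268)),'|',''.join('b' if m0[v,u] else '.' for u in range(244,268)))
```

```text
[ 607.0042625  -211.44018194  103.66485684] [-3.25252672  1.14360131 11.09135512] [ 0.2944  0.7268 -0.0049  1.6287  0.0046  0.7853 -1.0102]
240  41   90  111  112  112   74   45   40   44   39   41   39   43   38   38   42   40   42   65   80   80   79   46   39  | ........................
241  80   88  111  115  101   61   48   44   41   41   38   40   41   42   42   39   42   46   80   79   80   79   77   66  | ........................
242 111  112  112  112   75   58   51   43   40   41   41   40   42   41   40   51   65   77   81   79   80   81   79   80  | ........................
243  94  111  110  113   73   68   60   42   39   42   41   40   41   42   42   52   87   81   83   78   79   80   78   79  | ........................
244 120  113  112  101   64   92  116  125   66   45   42   40   41   44   39   42   85   81   80   78   80   79   77   78  | ........................
245 128  128  126   77   56   51   68  100   53   41   41   39   40   42   41   46   84   80   79   80   79   77   80   78  | ........................
246 112  120  112   72   65   63   52   48   45   43  
[... 2567 characters left out ...]
128  128  126  127  126  240  241  243  244  244  244  252  252  138  | ........................
264 128  128  130  129  127  129  126  128  130  128  125  240  242  242  242  243  244  243  243  243  243  251  217  125  | ........................
265 125  128  127  126  127  127  127  128  128  129  240  243  244  243  243  243  244  243  243  243  244  239  131  112  | ........................
266 124  123  126  127  126  127  126  128  127  240  244  243  244  244  243  244  244  243  243  244  244  172  135  118  | ........................
267 113  122  122  124  127  127  126  128  241  244  243  244  243  243  243  243  243  243  244  244  225  132  113  116  | ........................
```

Contact at 103.7 reported with 11 N while resting on the head top (134 mm), so the true tip is 30 mm above the reported TCP. Re-grasping with reported z ≈ 75.

Call:
move_arm --pt "0 0 -1 0 0 0" --pt "0 0 -3 0 0 0" --pt "0 0 -3 0 0 0" --pt "0 0 -3 0 0 0" --pt "0 0 -3 0 0 0" --pt "0 0 -3 0 0 0" --grip 0.3

```text
clock: 7.85
eef_pos: [606.2, -211.1, 131.0]
tool_rot: [-3.141, 0.001, 0.273]
force: [0.2, -0.1, -0.4]
width: 55.8
```

Call:
move_arm --pt "0 0 1 0 0 0" --pt "0 0 2.5 0 0 0" --pt "0 0 3.5 0 0 0" --pt "0 0 3.8 0 0 0" --pt "0 0 4 0 0 0"

```text
clock: 8.35
eef_pos: [606.5, -211.2, 90.9]
tool_rot: [-3.141, 0.001, 0.273]
force: [0.5, 0.1, 0.9]
width: 55.5
```

Call:
move_arm --pt "0 0 0.4 0 0 0" --pt "0 0 0.8 0 0 0" --pt "0 0 1.1 0 0 0" --pt "0 0 1.4 0 0 0" --pt "0 0 1.4 0 0 0" --pt "0 0 1.4 0 0 0"

```text
clock: 8.95
eef_pos: [606.9, -211.4, 78.0]
tool_rot: [3.142, -0.0, 0.273]
force: [-0.2, 1.1, 0.4]
width: 55.5
```

Call:
move_arm --pt "0 0 0 0 0 0" --pt "0 0 0 0 0 0" --pt "0 0 0 0 0 0" --pt "0 0 0 0 0 0" --pt "0 0 0 0 0 0" --pt "0 0 0 0 0 0" --pt "0 0 0 0 0 0" --grip -1

```text
clock: 9.65
eef_pos: [607.2, -211.5, 78.3]
tool_rot: [3.141, -0.001, 0.273]
force: [1.0, 0.5, 3.7]
width: 21.1
```

Gripped (≈22 mm). Lifting.

Call:
move_arm --pt "0 0 -0.5 0 0 0" --pt "0 0 -1.5 0 0 0" --pt "0 0 -3 0 0 0" --pt "0 0 -5 0 0 0" --pt "0 0 -7 0 0 0" --pt "0 0 -9 0 0 0" --pt "0 0 -11 0 0 0" --pt "0 0 -11.5 0 0 0" --pt "0 0 -11.5 0 0 0" --pt "0 0 -11.5 0 0 0"

```text
clock: 10.65
eef_pos: [606.2, -211.0, 192.3]
tool_rot: [-3.141, 0.001, 0.273]
force: [-0.2, -0.7, -1.5]
width: 21.1
```

Call:
move_arm --pt "0.1 -1 0 0 0 1" --pt "0.2 -3 0 0 0 4" --pt "0.4 -6 0 0 0 8" --pt "0.5 -9 0 0 0 12" --pt "0.7 -12 0 0 0 16" --pt "0.8 -15 0 0 0 20" --pt "1 -18 0 0 0 24" --pt "1.2 -21 0 0 0 28" --pt "1.3 -24 0 0 0 32" --pt "1.4 -26 0 0 0 34.5" --pt "1.5 -27.3 0 0 0 35.8" --pt "1.5 -27.3 0 0 0 35.8" --pt "1.5 -27.3 0 0 0 35.8" --pt "1.5 -27.3 0 0 0 35.8" --pt "1.5 -27.3 0 0 0 35.8"

```text
clock: 12.15
eef_pos: [547.7, 54.3, 192.8]
tool_rot: [3.141, -0.0, -0.353]
force: [0.0, -0.1, -1.6]
width: 20.8
```

Run:
```python
from h import *
s=ctrl.read_state();p=s['eef_pos'];print(p,np.degrees(s['tool_rot']),s['force'],s['width'])
S=eyes.get_image('scene');x0,y0,k=265,150,8.5
a=cv2.resize(S[y0:y0+70,x0:x0+80],None,fx=k,fy=k,interpolation=cv2.INTER_CUBIC);a=cv2.convertScaleAbs(a,alpha=1.4)
th=np.radians(-20.2);R=np.array([[np.cos(th),-np.sin(th)],[np.sin(th),np.cos(th)]]);H=np.array([522.2,65.0])
def draw(pts,z,c,off=H):
    q=[(proj('scene',[*(R@np.array(d,float)+off),zz])-[x0,y0]+.5)*k for d,zz in zip(pts,z)]
    cv2.polylines(a,[np.int32(q)],True,c,1)
draw([(16,-9.5),(27.6,-9.5),(27.6,9.5),(16,9.5)],[90]*4,(255,0,0))
draw([(52*np.cos(t),52*np.sin(t)) for t in np.linspace(0,6.28,40)],[90]*40,(0,255,0))
# key predicted from TCP: bottom rect and blade sides
b=p[2]-78+20
kp=lambda x,y:(x-5,y)
draw([kp(-3,-8),kp(3,-8),kp(3,8),kp(-3,8)],[b]*4,(255,0,255),p[:2])
draw([kp(-3,-8),kp(3,-8),kp(13,-8),kp(-3,-8)],[b,b,b+80,b+80],(255,255,0),p[:2])
cv2.imwrite('pics/s6.png',a[:,:,::-1])
```

```text
[547.69316925  54.30214089 192.80951768] [ 1.79970046e+02 -3.32290916e-03 -2.02463417e+01] [ 0.00906878 -0.07234012 -1.59737907] 20.77941256954424
```

View pics/s6.png

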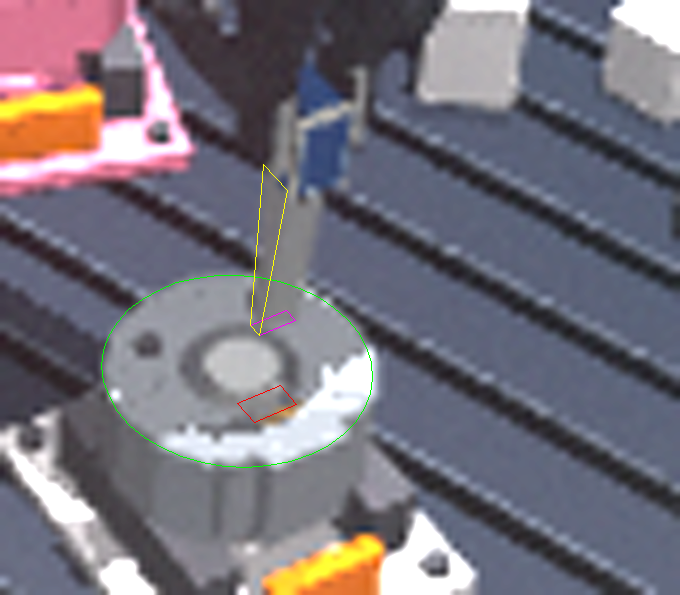

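Stripe faces outward and the hub overlay fits. The key shows right of my prediction, so I'll quantify from the blue face and stripe.

```bash
cat > kc.py <<'E'
from h import *
s=ctrl.read_state();p=s['eef_pos'];print(p,s['force'])
S=eyes.get_image('scene')
th=np.radians(-20.2);R=np.array([[np.cos(th),-np.sin(th)],[np.sin(th),np.cos(th)]]);H=np.array([522.2,65.0])
b=p[2]-78+20
def P(x,y,z): return proj('scene',[*(R@np.array([x-5,y])+p[:2]),b+z]).round(1)
print('pred +x face',[P(20,*q).tolist() for q in((-11,114),(11,114),(11,80),(-11,80))])
print('pred blade lower',[P(*q,0).tolist() for q in((3,-8),(3,8),(-3,8))],'blade at head',[P(13,q,80).tolist() for q in(-8,8)])
print('blue',blobs(S,(100,110,30),(125,255,255),(285,140,320,180)))
E
python3 - <<'E'
from kc import *
h=cv2.cvtColor(S,cv2.COLOR_RGB2HSV);G=cv2.cvtColor(S,cv2.COLOR_RGB2GRAY)
m=cv2.inRange(h,(100,110,30),(125,255,255))
for v in range(154,192): print(v,' '.join('%3d%s'%(G[v,u],'b' if m[v,u] else ' ') for u in range(290,312)))
E
```

```text
[547.74979808  54.41711207 192.84677621] [ 0.17816816  0.91967456 -1.64138447]
pred +x face [[299.6, 165.0], [306.0, 162.6], [305.1, 171.2], [298.8, 173.6]]
pred blade lower [[295.0, 188.9], [299.3, 187.2], [298.3, 186.0]] blade at head [[298.4, 171.9], [302.9, 170.2]]
blue [([301.6, 160.2], 14, [array([301.5, 160.5]), array([4.2, 2.8]), np.float64(45.0)])]
154  43   40   37   36   40   38   38   36   38   41   39   36   68   69   36   41   39   40   36   41   36   38 
155  42   42   40   38   41   37   38   39   35   38   39   50   42   51   40   36   38   37   41   37   40   35 
156  42   41   40   41   38   39   35   35   38   40   45   68   42   35   37   35   35   38   41   41   43   69 
157  38   42   42   39   37   39   40   36   41   41   41   64   43   37   35   36   36   51   39   44   66   70 
158  42   43   40   41   40   41   37   38   38   42   46   55b  46   32   35   35   63   99   70   53   71   71 
159  39   43   39   42   40   34   35   39   37   38   48b  53b  53b  42   30   35   38   96   55   62   70   72 
160  47   42   45   56   40   40   38   38   38   40   5
[... 2890 characters left out ...]
2   72   70   73 
186 108  110  111  111   88   83   91   95   94   95  104  111  112  113  108   53   42   91   91   73   73   73 
187 112  112  112  110  105   86   91   92   95   96  111  110  112  108  112  109   69   40   59   86   89   74 
188  99   90   92   83   89   92   95  103  110  109  111  112  112  110  111  110  110   68   38   38   64   96 
189  82   82   95   97   95   80   81   93  104  110  111  111  110  110  111  112  112   88   38   33   31   43 
190 105  134  136  138  137  121  106   77   84  109  112  112  111  112  112  110  111  111   92   47   31   32 
191 137  137  139  141  138  136  137  105   77   90  111  112  111  111  111  113  112  111  191   84   72   35
```

Predicted and observed stripe face match within 0.5 px, so key-in-hand is well known. One check of the keyway centre from the brass edge in both views.

Run:
```python
from h import *
th=np.radians(-20.2);R=np.array([[np.cos(th),-np.sin(th)],[np.sin(th),np.cos(th)]]);H=np.array([522.2,65.0])
for n,f in(('scene','pics/scene0.png'),('top','pics/top0.png')):
    I=cv2.imread(f)[:,:,::-1].copy();h=cv2.cvtColor(I,cv2.COLOR_RGB2HSV).astype(int)
    def cen(box,sat):
        x0,y0,x1,y1=box;c=h[y0:y1,x0:x1];w=((c[...,0]>8)&(c[...,0]<32))*np.clip(c[...,1]-sat,0,None).astype(float)
        v,u=np.mgrid[y0:y1,x0:x1];return (u*w).sum()/w.sum(),(v*w).sum()/w.sum(),w.sum()
    for nm,b,z in(('brass',(288,193,304,204) if n=='scene' else (223,163,236,172),90),('orange',(290,208,316,230) if n=='scene' else (222,152,245,163),22)):
        u,v,w=cen(b,45);print(n,nm,round(u,2),round(v,2),(R.T@(onz(n,u,v,z)[:2]-H)).round(1))
s=ctrl.read_state();print('tcp in hub',R.T@(s['eef_pos'][:2]-H),s['eef_pos'])
# shaft top centre via bright disc, hub ring
for n,u,v in(('scene',292.9,192.4),('top',226.8,174.9)): print(n,'shaft',(R.T@(onz(n,u,v,93)[:2]-H)).round(1))
```

```text
scene brass 297.66 198.15 [28.7  2.2]
scene orange 302.59 218.3 [61.6  5.6]
top brass 229.36 168.14 [24.4 -0.4]
top orange 234.76 159.13 [68.2 -0. ]
tcp in hub [27.53288905 -0.90567158] [547.72669751  54.64297654 192.8770416 ]
scene shaft [1.6 0.8]
top shaft [ 0.9 -0.4]
```

Call:
move_arm --pt "-0.12 -0.16 0.5 0 0 0" --pt "-0.12 -0.16 1.5 0 0 0" --pt "-0.12 -0.16 2.5 0 0 0" --pt "-0.12 -0.16 3.2 0 0 0" --pt "-0.12 -0.16 3.5 0 0 0" --pt "-0.12 -0.16 3.5 0 0 0" --pt "-0.12 -0.16 3.5 0 0 0" --pt "-0.12 -0.16 3.5 0 0 0"

```text
clock: 13.05
eef_pos: [547.5, 57.5, 158.3]
tool_rot: [-3.141, -0.001, -0.352]
force: [0.5, -0.8, -1.4]
width: 20.9
```

Run:
```python
from kc import *
print('tcp in hub',R.T@(p[:2]-H),'key bottom z',b)
T=eyes.get_image('top')
x0,y0,k=278,160,10
a=cv2.resize(S[y0:y0+60,x0:x0+40],None,fx=k,fy=k,interpolation=cv2.INTER_CUBIC)
a2=cv2.resize(T[145:205,205:245],None,fx=k,fy=k,interpolation=cv2.INTER_CUBIC)
cv2.imwrite('pics/s7.png',cv2.convertScaleAbs(np.hstack([a,a2]),alpha=1.5)[:,:,::-1])
```

```text
[547.45300328  57.48328769 158.28914093] [ 0.53488345 -0.76357568 -1.41008448]
pred +x face [[299.4, 173.2], [305.6, 170.8], [304.7, 179.1], [298.6, 181.5]]
pred blade lower [[294.9, 196.0], [299.1, 194.3], [298.1, 193.1]] blade at head [[298.2, 179.8], [302.6, 178.0]]
blue [([301.4, 168.5], 17, [array([301., 169.]), array([4.2, 4.2]), np.float64(45.0)])]
tcp in hub [26.29527461  1.66543449] key bottom z 100.2891409321688
```

View pics/s7.png

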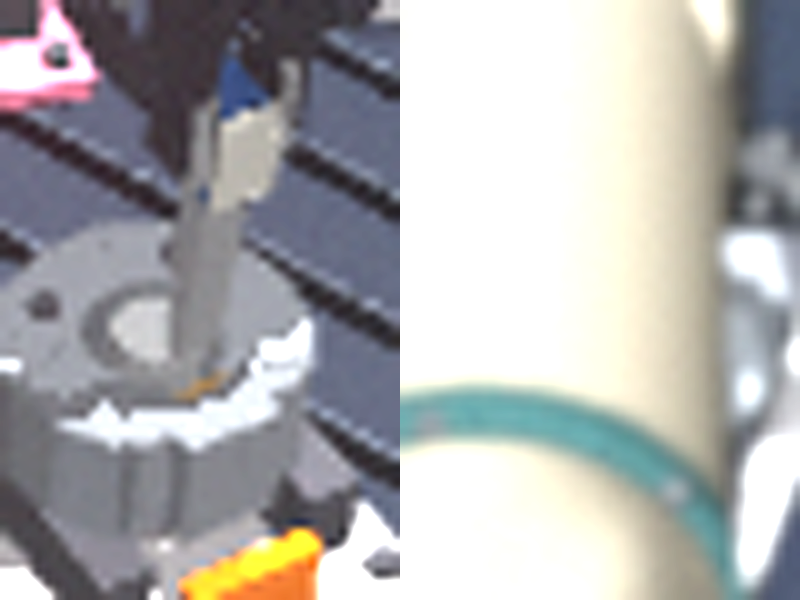

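Key end and brass face line up in the same view (y within 0.5 mm, 3.5 mm gap in x). Lowering.

Call:
move_arm --pt "0 0 0.3 0 0 0" --pt "0 0 0.6 0 0 0" --pt "0 0 0.9 0 0 0" --pt "0 0 1.2 0 0 0" --pt "0 0 1.5 0 0 0" --pt "0 0 1.5 0 0 0"

```text
clock: 13.75
eef_pos: [547.2, 57.3, 142.4]
tool_rot: [3.141, -0.0, -0.352]
force: [1.0, -0.9, -1.7]
width: 20.8
```

Call:
move_arm --pt "-0.03 0 0.3 0 0 0" --pt "-0.06 0 0.6 0 0 0" --pt "-0.1 0 0.9 0 0 0" --pt "-0.1 0 1.2 0 0 0" --pt "-0.1 0 1.2 0 0 0"

```text
clock: 14.25
eef_pos: [546.8, 57.5, 130.6]
tool_rot: [-3.142, -0.001, -0.352]
force: [2.4, -1.2, -5.1]
width: 21.1
```

Call:
move_arm --pt "0 0 0.2 0 0 0" --pt "0 0 0.4 0 0 0" --pt "0 0 0.4 0 0 0"

```text
clock: 14.55
eef_pos: [546.8, 57.5, 126.9]
tool_rot: [-3.142, -0.001, -0.352]
force: [3.9, -2.9, -1.2]
width: 20.6
```

Key leans on the shaft flat (about 4.6 N towards hub +x), so I shift outward a little and continue.

Call:
move_arm --pt "0.05 0.03 0 0 0 0" --pt "0.1 0.05 0.2 0 0 0" --pt "0.1 0.05 0.4 0 0 0" --pt "0.1 0.05 0.4 0 0 0"

```text
clock: 14.95
eef_pos: [546.9, 57.3, 122.6]
tool_rot: [-3.141, 0.0, -0.351]
force: [3.9, -1.2, -1.9]
width: 20.9
```

Call:
move_arm --pt "0.03 0 0.2 0 0 0" --pt "0.05 0 0.4 0 0 0" --pt "0.05 0 0.5 0 0 0" --pt "0.05 0 0.5 0 0 0"

```text
clock: 15.35
eef_pos: [547.0, 57.2, 117.5]
tool_rot: [3.142, 0.001, -0.351]
force: [3.5, -0.7, -3.4]
width: 21.0
```

Call:
move_arm --pt "0 0 0 0 0 0" --pt "0 0 0 0 0 0" --pt "0 0 0 0 0 0" --pt "0 0 0 0 0 0" --pt "0 0 0 0 0 0" --pt "0 0 0 0 0 0" --pt "0 0 0 0 0 0" --grip 0.2

```text
clock: 16.05
eef_pos: [547.3, 56.9, 117.9]
tool_rot: [-3.142, 0.0, -0.352]
force: [0.2, 0.5, 0.8]
width: 51.3
```

Call:
move_arm --pt "0 0 -1 0 0 0" --pt "0 0 -3 0 0 0" --pt "0 0 -5.5 0 0 0" --pt "0 0 -7.5 0 0 0" --pt "0 0 -8 0 0 0" --pt "0 0 -8 0 0 0" --pt "0 0 -8 0 0 0" --pt "0 0 -8 0 0 0"

```text
clock: 16.85
eef_pos: [546.5, 56.8, 196.8]
tool_rot: [3.141, 0.002, -0.352]
force: [-0.8, -0.0, 0.8]
width: 51.5
```

Run:
```python
from h import *
s=ctrl.read_state();print(s['eef_pos'],s['force'],s['width'])
S=eyes.get_image('scene');x0,y0,k=270,160,9
a=cv2.resize(S[y0:y0+65,x0:x0+70],None,fx=k,fy=k,interpolation=cv2.INTER_CUBIC);a=cv2.convertScaleAbs(a,alpha=1.4)
th=np.radians(-20.2);R=np.array([[np.cos(th),-np.sin(th)],[np.sin(th),np.cos(th)]]);H=np.array([522.2,65.0])
for dep,c in((30,(0,255,0)),(45,(255,0,255))):
    xk=20.2;b=90-dep
    q=[(proj('scene',[*(R@np.array([xk+20,yy])+H),b+z])-[x0,y0]+.5)*k for yy,z in((-10,114),(12,114),(12,80),(-10,80))]
    cv2.polylines(a,[np.int32(q)],True,c,1)
cv2.imwrite('pics/s8.png',a[:,:,::-1])
```

```text
[546.52201387  56.82150357 196.84423265] [-0.77848547 -0.03201179  0.80262815] 51.538428363534216
```

View pics/s8.png

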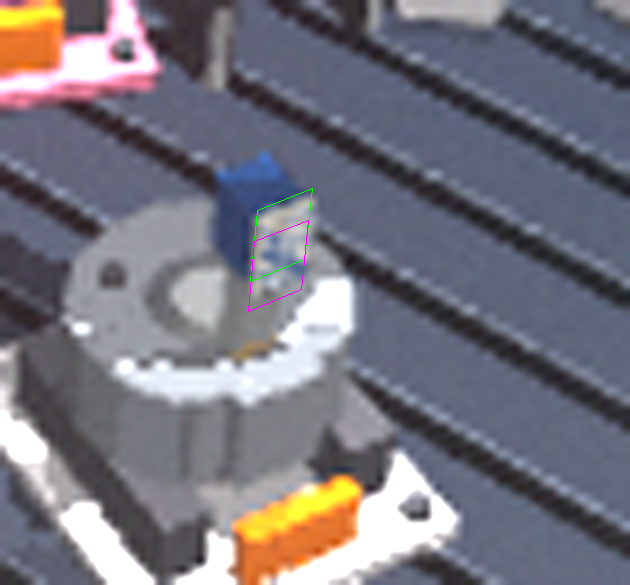

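The key stands upright in the keyway, stripe outward, let go, roughly 30–45 mm deep. Shutting the fingers and approaching the head from above.

Call:
move_arm --pt "-0.05 0 0 0 0 0" --pt "-0.05 0 0 0 0 0" --pt "-0.05 0 0 0 0 0" --pt "-0.05 0 0 0 0 0" --pt "-0.05 0 0 0 0 0" --pt "-0.05 0 0 0 0 0" --pt "-0.05 0 1 0 0 0" --pt "-0.05 0 2.5 0 0 0" --pt "-0.05 0 3.7 0 0 0" --pt "-0.05 0 4.4 0 0 0" --pt "-0.05 0 4.6 0 0 0" --pt "-0.05 0 4.6 0 0 0" --pt "-0.05 0 4.6 0 0 0" --pt "-0.05 0 4.6 0 0 0" --grip -1

```text
clock: 18.3
eef_pos: [547.3, 57.1, 152.4]
tool_rot: [-3.141, -0.001, -0.352]
force: [-0.6, -0.2, 0.2]
width: 0.0
```

Call:
move_arm --pt "0 0 0.2 0 0 0" --pt "0 0 0.4 0 0 0" --pt "0 0 0.5 0 0 0" --pt "0 0 0.5 0 0 0"

```text
clock: 18.7
eef_pos: [546.7, 57.0, 146.7]
tool_rot: [3.141, 0.0, -0.352]
force: [0.8, 0.4, -0.2]
width: 0.3
```

Stepping 2 mm at a time, with a hold to read each force.

Call:
move_arm --pt "0 0 0.1 0 0 0" --pt "0 0 0.2 0 0 0" --pt "0 0 0.3 0 0 0" --pt "0 0 0.3 0 0 0"

```text
clock: 19.1
eef_pos: [546.8, 57.0, 143.7]
tool_rot: [3.141, 0.0, -0.352]
force: [-0.7, 0.4, 0.2]
width: -0.3
```

Call:
move_arm --pt "0 0 0.1 0 0 0" --pt "0 0 0.2 0 0 0" --pt "0 0 0.2 0 0 0"

```text
clock: 19.4
eef_pos: [546.8, 57.0, 141.8]
tool_rot: [3.141, 0.0, -0.352]
force: [-0.5, -1.1, -0.4]
width: 0.1
```

Call:
move_arm --pt "0 0 0.1 0 0 0" --pt "0 0 0.2 0 0 0" --pt "0 0 0.2 0 0 0"

```text
clock: 19.7
eef_pos: [546.8, 57.0, 139.8]
tool_rot: [3.141, 0.0, -0.352]
force: [-0.2, 0.7, 0.2]
width: 0.1
```

Call:
move_arm --pt "0 0 0.1 0 0 0" --pt "0 0 0.2 0 0 0" --pt "0 0 0.2 0 0 0"

```text
clock: 20.0
eef_pos: [546.8, 57.0, 137.8]
tool_rot: [3.141, 0.0, -0.352]
force: [0.3, 0.3, 0.3]
width: -0.1
```

Call:
move_arm --pt "0 0 0.1 0 0 0" --pt "0 0 0.2 0 0 0" --pt "0 0 0.2 0 0 0"

```text
clock: 20.3
eef_pos: [546.7, 57.0, 135.7]
tool_rot: [3.141, 0.0, -0.352]
force: [0.0, -0.1, -0.1]
width: -0.2
```

Call:
move_arm --pt "0 0 0.1 0 0 0" --pt "0 0 0.2 0 0 0" --pt "0 0 0.2 0 0 0"

```text
clock: 20.6
eef_pos: [547.1, 57.1, 134.3]
tool_rot: [-3.141, -0.0, -0.351]
force: [-1.3, -0.9, 3.5]
width: -0.2
```

Call:
move_arm --pt "0 0 0.1 0 0 0" --pt "0 0 0.2 0 0 0" --pt "0 0 0.2 0 0 0"

```text
clock: 20.9
eef_pos: [547.2, 57.2, 132.9]
tool_rot: [-3.141, -0.001, -0.352]
force: [-1.5, 0.5, 8.9]
width: 0.1
```

Call:
move_arm --pt "0 0 0.1 0 0 0" --pt "0 0 0.15 0 0 0" --pt "0 0 0.15 0 0 0"

```text
clock: 21.2
eef_pos: [547.4, 57.4, 132.0]
tool_rot: [-3.14, -0.001, -0.352]
force: [-3.6, 0.6, 13.5]
width: 0.0
```

Call:
move_arm --pt "0 0 0.1 0 0 0" --pt "0 0 0.1 0 0 0" --pt "0 0 0.1 0 0 0"

```text
clock: 21.5
eef_pos: [547.4, 57.5, 131.2]
tool_rot: [-3.14, -0.001, -0.352]
force: [-3.5, -0.1, 15.5]
width: 0.0
```

Call:
move_arm --pt "0 0 0.05 0 0 0" --pt "0 0 0.1 0 0 0" --pt "0 0 0.1 0 0 0" --pt "0 0 0.1 0 0 0"

```text
clock: 21.9
eef_pos: [547.6, 57.5, 130.7]
tool_rot: [-3.14, -0.002, -0.351]
force: [-3.4, 0.6, 18.3]
width: 0.0
```

Call:
move_arm --pt "0 0 0 0 0 0" --pt "0 0 0.02 0 0 0" --pt "0 0 0.02 0 0 0" --pt "0 0 0.02 0 0 0"

```text
clock: 22.3
eef_pos: [547.6, 57.6, 130.7]
tool_rot: [-3.14, -0.002, -0.351]
force: [-4.5, -0.2, 19.3]
width: 0.1
```

Steady at about 18–19 N. Moving clear, then checking the key from the camera numerically.

Call:
move_arm --pt "0 0 -0.3 0 0 0" --pt "0 0 -1 0 0 0" --pt "0 0 -3 0 0 0" --pt "0 0 -6 0 0 0" --pt "0 0 -9 0 0 0" --pt "0 0 -10 0 0 0" --pt "0 0 -10 0 0 0" --pt "0 0 -10 0 0 0" --pt "0 0 -10 0 0 0"

```text
clock: 23.2
eef_pos: [545.8, 56.9, 226.6]
tool_rot: [3.14, 0.003, -0.352]
force: [-0.2, 0.3, -0.1]
width: -0.0
```

Run:
```python
from h import *
s=ctrl.read_state();print(s['clock'],s['eef_pos'],s['force'],s['width'])
S=eyes.get_image('scene');r=(285,165,315,205)
print('blue key',blobs(S,(100,110,30),(125,255,255),r))
th=np.radians(-20.2);R=np.array([[np.cos(th),-np.sin(th)],[np.sin(th),np.cos(th)]]);H=np.array([522.2,65.0])
m=cv2.inRange(cv2.cvtColor(S,cv2.COLOR_RGB2HSV),(100,110,30),(125,255,255));v,u=np.nonzero(m[165:205,285:315]);print('blue bbox',u.min()+285,u.max()+285,v.min()+165,v.max()+165)
b=130.7+30-114;print('key bottom z',b,'depth',90-b)
for nm,x,y,z in(('top -x,-y',-10,-11,114),('top -x,+y',-10,11,114),('bot -x,-y',-10,-11,80),('top +x,-y',20,-11,114),('bot+x,-y',20,-11,80)): print(nm,proj('scene',[*(R@np.array([x+19.7,y+1.2])+H),b+z]).round(1))
r=(195,225,280,290);O=cv2.imread('pics/scene0.png')[:,:,::-1].copy()
for I in(O,S): print('brass',blobs(I,(12,110,60),(35,255,255),r,30)[-1][0],'knob',blobs(I,(0,0,0),(180,255,60),(205,228,230,250),20)[-1][:2])
```

```text
23.2 [545.75563426  56.92323001 226.64492667] [-0.2114878   0.27863056 -0.13227482] -0.0015786068291531407
blue key [([295.6, 187.6], 16, [array([295.5, 188. ]), array([4., 3.]), np.float64(90.0)]), ([298.2, 181.3], 40, [array([298.3, 181.2]), array([5.4, 8.2]), np.float64(68.2)])]
blue bbox 294 303 178 190
key bottom z 46.69999999999999 depth 43.30000000000001
top -x,-y [292.6 180. ]
top -x,+y [298.6 177.6]
bot -x,-y [292.  187.7]
top +x,-y [297.8 185.8]
bot+x,-y [297.1 193.6]
brass [236.0, 246.7] knob ([217.8, 240.4], 85)
brass [236.1, 246.7] knob ([217.9, 241.2], 72)
```

```bash
python3 -c "
from cell import ctrl
print(ctrl.finish_job())"
```

```text
the job is handed in; nothing more can be done
None
```

I set the blue-headed key in the keyway stripe outward and let go of it at about 30 mm deep. I then pressed it with closed fingers until it held steady at 18.3–19.3 N, lifted clear and handed the job in at about 23 s. No verdict is reported, and I did not measure the squeeze on the hub directly; I infer it is tight from the push.

**Last checks:**
- **Depth:** the press ended with the key's lower end about 43 mm below the hub top.
- **Force:** the tool read about 0 N once the arm was clear.
- **Other pieces:** the brass piece and the dowel knob were within 1 px of where they started. I did not re-measure the mallet, blocks or ball gauge, but the arm did not go near them.

**What failed or disagreed:**
- **First grasp:** it closed on nothing. Touching the head top showed the fingertips about 30 mm higher than the reported TCP. I corrected for this and the second grasp held.
- **Camera disagreement:** the two cameras differed by up to 2.6 mm on the keyway's middle. The key lined up with the brass face within 0.5 mm in the scene view, so I used that.
- **Final view:** the blue head showed about 1.5 px to the right of my prediction. I put that down to the same camera offset, as the keyway leaves only 1.5 mm of play either way.

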